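Set the three-way spice shaker to its wide pour hole

TASK

Take the square spice shaker off its sloping cradle, stand it upright about the middle of the round steel plate and let go of it. Then take its cap by the bar, turn it, leaning on it lightly so that the shaker does not turn along, until the cap's opening lies over the wide pour hole (the one with the wide lip), and press the cap down until it drops into its catch there. Leave the shaker standing on the plate and the other things on the board where they are.

Things in the scene. Friction and masses are not known exactly. Their poses are not given: they have to be found in the camera images.
- shaker_mid (a point): Centre of the shaker's square part, a black square canister 62 x 62 x 110 mm (full of salt, 0.6 to 0.9 kg), half-way up. z runs to the cap, x and y are square to its faces. At the start it lies back at 45 degrees in the cradle, top leaning away from the robot, -x face up and towards the robot, +x face on the cradle. The y faces are free for gripping. The foot is 55 mm below this point along z.
- deck (a point): Centre of the flat grey top face of the canister, 55 mm above shaker_mid; same frame. Three pour holes lie in it 22 mm from the axis, towards three corners, each with a 6 mm high lip outside it: the wide hole towards (+x,+y), narrow ones towards (-x,+y) and (-x,-y); the (+x,-y) corner has none. The cap covers the holes but for its opening.
- wide_hole (a point): Centre of the wide pour hole (15 mm across, lip 18 mm wide), on the deck towards the (+x,+y) corner. Frame parallel to shaker_mid's.
- narrow_hole_a (a point): Centre of a narrow pour hole (6 mm across, lip 7 mm wide), on the deck towards the (-x,+y) corner.
- narrow_hole_b (a point): Centre of the other narrow pour hole, the same, towards the (-x,-y) corner.
- cap_grip (a point): Centre of the cap's steel grip bar, 36 mm long (y), 14 thick (x), 20 high, standing on the cap's disc on the canister's axis. z points up out of the cap, x to the opening. 77 mm above shaker_mid (cap up) or 71 (down). The cap turns without end but drags (0.05 N m): the shaker may turn along unless the cap is leaned on lightly, 3 to 6 N, while turned; leaned on harder it rubs on its catch.
- opening (a point): Middle of the cap's opening: a 60 degree gap in the 56 mm, 5 mm thick disc, 22 mm from the axis, level with the disc's upper face. At the start 32 to 143 degrees clockwise of the wide hole, seen from above the cap. The cap sinks 6 mm (pushed with 12 to 20 N) only with its opening over a pour hole, within about 6 degrees; there it locks and stays. Elsewhere it gives 1 to 2 mm.
- plate: Round stainless plate fixed on the board, 160 mm across, 6 mm thick, flat, no rim. The origin is the centre of its underside, on the board.
- cradle: Fixed steel cradle: two 44 mm wide planks making a V at 45 degrees on a base 130 x 60 mm; x points along the slope's foot, in the direction the shaker's top leans. About 92 mm tall at its far end; origin on the board near its middle, under the bottom of the V, which is 30 mm up.
- stack_a: Stack of three round black canisters clipped together, 72 mm across, 180 mm tall, origin under its centre. Bystander.
- stack_b: The other such stack of three. Bystander.
- hood: Red plastic lens hood, a flaring ring 60 to 80 mm across, 45 mm tall, origin under its centre. Bystander.
- funnel: Stainless funnel standing mouth down, 110 mm across, 110 mm tall, origin under its centre. Bystander.
- beaker: Glass beaker, 72 mm across, 95 mm tall, origin under its centre. Bystander.
There are look-alikes about, which are no part of the job. What is shaped like the part that bears shaker_mid but red or turquoise is not meant. Several things have the shape of the plate; the one meant has the colours described above.

How it is judged:
On the way, in this order (a step that is already met when the one before it is completed fails the run):
1. the shaker stands upright on the plate, let go of, its cap not yet turned or pressed (angle between shaker_mid's own z axis and vertical below 0.06 rad and horizontal distance between shaker_mid and plate below 0.036 m and height (world z) of shaker_mid between 0.057 and 0.066 m and contact force between the fingers and shaker below 0.05 N and horizontal distance between opening and wide_hole above 0.009 m), for 0.2 s.
2. the cap's opening has been turned over the wide pour hole (angle between shaker_mid's own z axis and vertical below 0.06 rad and horizontal distance between shaker_mid and plate below 0.036 m and height (world z) of shaker_mid between 0.057 and 0.066 m and horizontal distance between opening and wide_hole below 0.006 m).
At the end, for the whole second after the job is handed in: The shaker stands upright (within 3.4 degrees) on the plate, its axis within 36 mm of the plate's centre; the cap's opening is over the wide pour hole (within 4 mm) and the cap is pressed down into its catch (within 2 mm of fully down) (angle between shaker_mid's own z axis and vertical below 0.06 rad and horizontal distance between shaker_mid and plate below 0.036 m and height (world z) of shaker_mid between 0.057 and 0.066 m and horizontal distance between opening and wide_hole below 0.004 m and z of opening in the frame of shaker_mid below 0.063 m); the robot touches nothing.
It fails at once if a stack of canisters is shoved or knocked over (moved more than 25 mm) (distance of stack_a from where it was at the start of the episode above 0.025 m).
It fails at once if a stack of canisters is shoved or knocked over (moved more than 25 mm) (distance of stack_b from where it was at the start of the episode above 0.025 m).
It fails at once if the lens hood is shoved or knocked over (moved more than 25 mm) (distance of hood from where it was at the start of the episode above 0.025 m).
It fails at once if the funnel is shoved or knocked over (moved more than 25 mm) (distance of funnel from where it was at the start of the episode above 0.025 m).
It fails at once if the beaker is shoved or knocked over (moved more than 25 mm) (distance of beaker from where it was at the start of the episode above 0.025 m).
It also fails if it takes over 64 s, if anything falls off the work surface, if the arm or the gripper's body presses on something with over 40 N, if the wrist force passes 120 N, or if a joint passes its speed limit or range.

ROBOT

A 7-joint arm with a two-finger parallel gripper is mounted at the origin on the work surface. World frame = base frame: x ahead of the robot, y to its left, z up, the work surface at z = 0. Lengths are in m, angles in rad, forces in N, time in s.
With the tool pointing down it reaches from about 0.4 to 0.85 m from the base axis. Payload 10.4 kg.
Tool frame: the origin (TCP) lies on the centre line of the jaws, within the pads' length; the fingertips stand 14 mm ahead of it and the grasp point (between the pads) lies 5 mm behind it; z points along the fingers, y is the line along which they close (so a half turn about z gives the same grasp; the last joint's range is limited). The gripper opens to 87 mm and grips with 3 to 60 N. Pads are 19 mm wide; open, the fingers measure 117 mm over their backs; the gripper's body (75 mm by 190 mm) begins 51 mm behind the grasp point.
Start: joints at [-1.36, 0.332, -0.065, 1.46, 0.022, 1.35, -0.088], TCP at [0.145, 0.608, 0.2] pointing down, gripper open.
Joint ranges: [-2.6, 2.6], [-0.5, 2.12], [-1.47, 1.34], [0.16, 2.42], [-1.27, 4.41], [0.06, 2.06], [-2.6, 2.6]. Speed limits (rad/s): [2.22, 2.22, 2.79, 2.79, 3.14, 3.14, 3.14].

INTERFACE

Orientations are given as a unit quaternion [x, y, z, w].
In Python, from plant import sense, capture, camera_model, sign_off, search_frame, silhouettes gives the robot as it stands.
- The arm moves only by the tool servo_tool, never from a script. Its argument "deltas" is a list of rows, each a list of 4 numbers: the shift along the tool's x, y, z in cm, then the turn about the tool's z in degrees. A call has 1 to 20 rows; each row is the pose to reach, as a shift and turn from the pose commanded when the call began, along the tool's axes at that moment; what a row does not reach only later rows make up. A row lasts 1/8 s, in which the tool goes at most 62.5 mm and 10.7 degrees, less where a joint would pass 70% of its speed; a pose out of reach is approached as far as the arm can. A call with a gripper value outside its range is refused whole. "fingers" is the opening, from 0 (shut) to 1 (fully open), set as the call begins (left out, the last holds). The fingers move at their own pace and stop on an object; "force" is the grip in N (left out, the last holds). Time passes only in rows, so rows that repeat a pose let the fingers close. It gives the time, the measured TCP pose, the force, the opening and the grip force at its end, in the units of the state.
- sense(): the state, without advancing time (a new reading comes with each control period).
- capture(name): name is "scene" or "top"; returns the picture (420x560x3 uint8, red, green, blue); there is no depth.
- camera_model(name): a dict with "intrinsics" (3x3 intrinsics, pixels), "R" (3x3) and "t" (3): a world point X has camera coordinates R X + t. Camera axes: x right, y down, z forward; pixel columns grow to the right and rows downward; lengths in m; the calibration is good to about 2 mm. A picture is of the moment at which its call begins. camera_model takes no time and is no camera call.
- sign_off(): hands the job in; it is judged then, once.
Trained networks look in the newest picture that a camera, given by its name, has taken for a name from the list of things; names that differ only in an ending like _2 or _b are one class to them, and where a whole thing is asked for, a point or a joint stands for the part that bears it (a point fixed in the world has none). Each returns a list of dicts, best first, with "p" (0 to 1); they miss things now and then, are a little off and sometimes report something else, mostly with a low value. They report only what shows in the picture. A call takes as long as a camera call. They do not tell look-alikes from the thing itself.
- search_frame(camera, target): "extent" ([left, top, width, height] in pixels, round what is visible of it).
- silhouettes(camera, target): "mask" (420x560 bool, what is visible of it) and "extent" ([left, top, width, height] in pixels, round what is visible of it).
The state is a dict: "t": time; "joint_pos": joint angles; "joint_vel": joint speeds; "joint_torque": joint torques, N m; "position": TCP position; "ee_rot": TCP orientation; "contact_force": force on the tool from outside, world axes, zero at the start; "torque": the same for the moment, N m; "gripper_width": finger opening in m; "grip_force": force on a finger pad.
Only numpy, scipy, OpenCV 4.12 (cv2) and the standard library are available. Lean on these libraries where they do the work, as an engineer would, in place of code of your own. Each camera call takes 0.05 s, during which the arm holds its last target. There are 200 camera calls.

## Working session

There is one attempt and no reset: what is moved stays moved. The work goes in short steps, Python scripts to look and compute and a tool call to move; the robot and the scene stay as the last step left them, time stands still between calls to the robot, and variables do not carry over. Pictures are saved under pics/ and viewed, at most 10 in all, crops included, and the job is handed in when it is done.

Besides the shell and the picture viewer there is one more tool, called after "Emit:" as a command line: name --pt "numbers of a row" for each row, then --argument value for the rest. servo_tool: Moves the arm, as the interface text tells. Its arguments: {"type":"object","properties":{"deltas":{"type":"array"},"fingers":{"type":"number"},"force":{"type":"number"}},"required":["deltas"]}

```bash
mkdir -p pics; ls
python3 - <<'E'
from plant import *
import cv2,numpy as np
for c in ("scene","top"):
    im=capture(c); cv2.imwrite(f"pics/{c}0.png",im[:,:,::-1])
    m=camera_model(c); print(c,np.round(m["intrinsics"],1).tolist(),np.round(m["R"],4).tolist(),np.round(m["t"],4).tolist())
    for n in ("shaker_mid","plate","cradle","cap_grip","opening","wide_hole","stack_a","hood","funnel","beaker"):
        print(n,[(np.round(d["extent"]).astype(int).tolist(),round(d["p"],2)) for d in search_frame(c,n)][:4])
print(sense())
E
```

```text
pics
scene [[400.3, 0.0, 279.4], [0.0, 400.3, 207.7], [0.0, 0.0, 1.0]] [[0.8172, 0.5764, 0.0042], [0.3113, -0.4353, -0.8448], [-0.4851, 0.6916, -0.5351]] [-0.4081, -0.0723, 1.4161]
shaker_mid [([324, 166, 43, 35], 0.88), ([355, 163, 14, 18], 0.73), ([348, 164, 24, 33], 0.72), ([279, 160, 35, 31], 0.6)]
plate [([150, 233, 58, 32], 0.92), ([206, 257, 61, 45], 0.78)]
cradle [([324, 191, 35, 26], 0.93)]
cap_grip [([355, 167, 15, 19], 0.73), ([283, 176, 11, 15], 0.61)]
opening [([354, 165, 16, 18], 0.72), ([280, 177, 17, 12], 0.57)]
wide_hole [([286, 161, 29, 35], 0.82), ([327, 167, 42, 35], 0.61), ([350, 166, 16, 26], 0.43)]
stack_a [([256, 281, 41, 93], 0.68), ([383, 158, 33, 58], 0.63)]
hood [([234, 209, 26, 23], 0.86)]
funnel [([159, 295, 55, 58], 0.84)]
beaker [([346, 220, 27, 48], 0.85)]
top [[408.5, 0.0, 278.7], [0.0, 408.5, 206.9], [0.0, 0.0, 1.0]] [[-0.0255, -0.9996, -0.0132], [-0.9928, 0.0269, -0.1168], [0.1171, 0.0101, -0.9931]] [0.0085, 0.5521, 0.9943]
shaker_mid [([129, 271, 67, 30], 0.98), ([82, 188, 63, 45], 0.64), ([152, 164, 38, 56], 0.63)]
plate [([334, 274, 67, 64], 0.9
[... 594 characters left out ...]
': array([-1.35960841,  0.33218924, -0.06469174,  1.4601065 ,  0.02162016,
        1.34990549, -0.08848524]), 'joint_vel': array([-0.00021143, -0.00015528,  0.00102134,  0.00128347,  0.00014539,
       -0.00011778,  0.00057495]), 'joint_torque': array([-7.33129218e-05, -6.23047829e+01,  2.41199986e-02, -3.90122151e+01,
       -6.11995580e-02,  3.14949907e-02,  2.19258749e-05]), 'position': array([0.14478874, 0.60801817, 0.19997913]), 'ee_rot': array([1.16620606e-01, 9.93176536e-01, 4.29851012e-05, 6.96523041e-06]), 'contact_force': array([-0.40701053,  0.06383275,  0.30205628]), 'torque': array([-0.01319429,  0.00341396, -0.01671798]), 'grip_force': 0.0, 'gripper_width': 0.08726886984886956}
```

Run:
```python
import cv2,numpy as np
a=cv2.imread("pics/top0.png");b=cv2.imread("pics/scene0.png")
cv2.imwrite("pics/both.png",cv2.resize(np.vstack([a[90:350,60:460],b[140:400,130:530]]),None,fx=1.15,fy=1.15,interpolation=cv2.INTER_CUBIC))
cv2.imwrite("pics/crop_t.png",cv2.resize(a[150:310,70:210],None,fx=3.75,fy=3.75,interpolation=cv2.INTER_CUBIC)[:, :])
```

```text
(no output)
```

View pics/both.png

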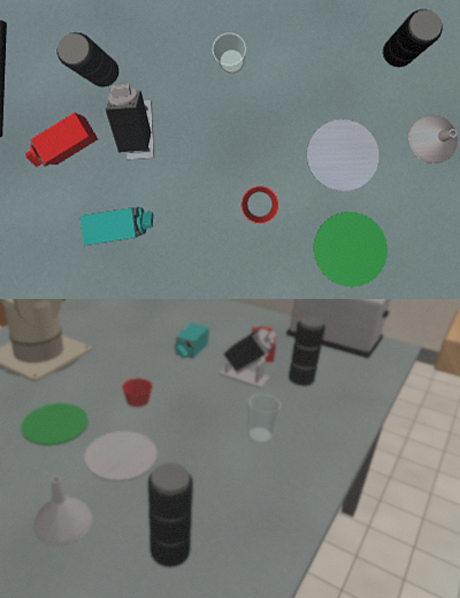

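View pics/crop_t.png

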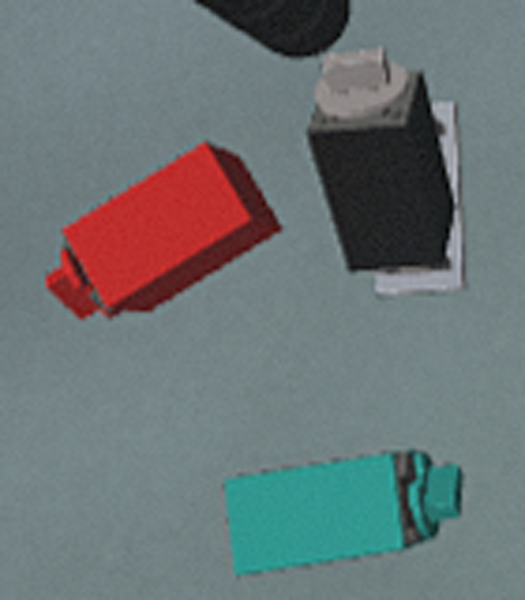

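The top picture shows three canister-shaped things: black lying on the white cradle at about (165,195), red at (112,212) and turquoise at (160,287). The black one is meant, because it is on the cradle and matches the colour. There are two plates: steel grey at (359,225) and green at (367,306). The grey brushed one is meant. The crop confirms the black shaker with its grey deck and steel cap. Next I fit the poses.

```bash
cat > h.py <<'E'
import numpy as np,cv2
from plant import *
from scipy.optimize import minimize
from scipy.spatial.transform import Rotation as Rot
def proj(c,P):
    m=camera_model(c);q=(np.atleast_2d(P)@np.array(m["R"]).T+m["t"])@np.array(m["intrinsics"]).T
    return q[:,:2]/q[:,2:]
def ray(c,u,v,z):
    m=camera_model(c);R=np.array(m["R"]);o=-R.T@m["t"]
    d=R.T@np.linalg.solve(m["intrinsics"],[u,v,1]);return o+d*(z-o[2])/d[2]
def box(pos,yaw,lean):
    d=np.array([np.cos(yaw),np.sin(yaw),0]);u=np.array([0,0,1])
    z=np.sin(lean)*d+np.cos(lean)*u;x=np.cos(lean)*d-np.sin(lean)*u;y=np.cross(z,x)
    return np.array(pos),np.stack([x,y,z],1)
def black_model(c,pos,R,shape,S=4):
    im=np.zeros((shape[0]*S,shape[1]*S),np.uint8)
    m=camera_model(c);o=-np.array(m["R"]).T@m["t"]
    h=np.array([.031,.031,.055])
    for val in (0,1):
      for ax in range(3):
        for s in (1,-1):
            deck=(ax==2 and s==1)
            if deck!=bool(val):continue
            n=R[:,ax]*s
            if (o-(pos+n*h[ax]))@n<=0:continue
            a,b=[i for i in range(3) if i!=ax];pts=[]
            for p,q in((1,1),(1,-1),(-1,-1),(-1,1)):
                l=np.zeros(3);l[ax]=s;l[a]=p;l[b]=q;pts.append(pos+R@(l*h))
            cv2.fillConvexPoly(im,np.round((proj(c,pts)+.5)*S).astype(int),0 if deck else 255)
    return cv2.resize(im,(shape[1],shape[0]),interpolation=cv2.INTER_AREA)/255.
E
python3 - <<'E'
from h import *
T=cv2.imread("pics/top0.png");S=cv2.imread("pics/scene0.png")
rois={"top":(slice(172,230),slice(146,196)),"scene":(slice(160,205),slice(318,358))}
obs={}
for c,im in(("top",T),("scene",S)):
    g=im.max(2).astype(float);o=np.clip((100-g)/60,0,1);obs[c]=cv2.GaussianBlur(o,(0,0),1)
def cost(p,cs=("top","scene")):
    pos,R=box(p[:2].tolist()+[p[3]],p[2],np.pi/4);e=0
    for c in cs:
        m=cv2.GaussianBlur(black_model(c,pos,R,(420,560)),(0,0),1)
        e+=((m-obs[c])[rois[c]]**2).sum()
    return e
x0=ray("top",172,195,.09)
for cs in(("top",),("scene",),("top","scene")):
    best=min((minimize(cost,[x0[0],x0[1],y,.091],args=(cs,),method="Nelder-Mead",options=dict(initial_simplex=np.array([x0[0],x0[1],y,.091])+np.vstack([np.zeros(4),np.diag([.02,.02,.2,.004 if len(cs)>1 else .0001])]),maxfev=250)) for y in(-.2,.2)),key=lambda r:r.fun)
    print(cs,best.x.round(4),round(best.fun,1))
for c in("top","scene"):
    m=black_model(c,*box([best.x[0],best.x[1],best.x[3]],best.x[2],np.pi/4),(420,560))
    print(c,np.argwhere(m>.5).min(0),np.argwhere(m>.5).max(0))
for c in("top","scene"):
    capture(c)
    for n,z in(("plate",.006),):
        for d in silhouettes(c,n):
            k=max(cv2.findContours(d["mask"].astype(np.uint8),0,1)[0],key=cv2.contourArea);e=cv2.fitEllipse(k)
            print(c,n,round(d["p"],2),np.round(e[0],1),ray(c,*e[0],z).round(4))
# tall stacks etc: base via scene bottom / top
for c,n,u,v,z in(("top","stackA top",84+70-70,0,0),):pass
for u,v in((60+74/1.15,90+48/1.15),(60+427/1.15,90+25/1.15)): print("stack top centre",ray("top",u,v,.18).round(3))
print("funnel tip",ray("top",60+444/1.15,90+135/1.15,.11).round(3),"hood",ray("top",283,268,.03).round(3),"beaker",ray("top",258,140,.05).round(3))
E
```

```text
('top',) [0.5813 0.247  0.0683 0.0911] 11.8
('scene',) [ 0.5805  0.2498 -0.0156  0.091 ] 3.8Traceback (most recent call last):
  File "<stdin>", line 15, in <module>
  File "<stdin>", line 15, in <genexpr>
    res = _minimize_neldermead(fun, x0, args, callback, bounds=bounds,
                               **options)
    fxc = func(xc)
    fx = function(np.copy(x), *(wrapper_args + args))
  File "<stdin>", line 10, in cost
  File "h.py", line 17, in black_model
    m=camera_model(c);o=-np.array(m["R"]).T@m["t"]
ValueError: time passes only in moves, steps and waits
```

```bash
python3 - <<'E'
s=open("h.py").read()
s=s.replace("def proj","CM={c:camera_model(c) for c in('top','scene')}\ndef proj",1).replace("m=camera_model(c)","m=CM[c]")
open("h.py","w").write(s)
E
python3 - <<'E'
from h import *
T=cv2.imread("pics/top0.png");S=cv2.imread("pics/scene0.png")
rois={"top":(slice(172,230),slice(146,196)),"scene":(slice(160,205),slice(318,358))}
obs={}
for c,im in(("top",T),("scene",S)):
    g=im.max(2).astype(float);obs[c]=cv2.GaussianBlur(np.clip((100-g)/60,0,1),(0,0),1)
def cost(p):
    pos,R=box([p[0],p[1],p[3]],p[2],np.pi/4)
    return sum(((cv2.GaussianBlur(black_model(c,pos,R,(420,560)),(0,0),1)-obs[c])[rois[c]]**2).sum() for c in rois)
for y in(-.1,.05,.15):
    x=np.array([.581,.247,y,.091])
    r=minimize(cost,x,method="Nelder-Mead",options=dict(initial_simplex=x+np.vstack([np.zeros(4),np.diag([.01,.01,.1,.004])]),maxfev=200))
    print(r.x.round(4),round(r.fun,1))
for c in("top","scene"):
    capture(c)
    for d in silhouettes(c,"plate"):
        k=max(cv2.findContours(d["mask"].astype(np.uint8),0,1)[0],key=cv2.contourArea);e=cv2.fitEllipse(k)
        print(c,round(d["p"],2),np.round(e[0],1),ray(c,*e[0],.006).round(4))
for u,v in((60+74/1.15,90+48/1.15),(60+427/1.15,90+25/1.15)): print("stack top centre",ray("top",u,v,.18).round(3))
print("funnel tip",ray("top",60+444/1.15,90+135/1.15,.11).round(3),"hood",ray("top",283,268,.03).round(3),"beaker",ray("top",258,140,.05).round(3))
print(ray("top",70+420/3.75,150+200/3.75,.0))
pos,R=box([.581,.248,.091],.03,np.pi/4)
a,b=T.copy(),S.copy()
p=[pos+R@(np.array([i,j,k])*[.031,.031,.055]) for i in(-1,1) for j in(-1,1) for k in(-1,1)]
out=[]
pos,R=box([r.x[0],r.x[1],r.x[3]],r.x[2],np.pi/4)
for c,im,(y0,x0,f) in(("top",T,(160,140,8)),("scene",S,(150,310,8))):
    w=cv2.resize(im[y0:y0+72,x0:x0+50],None,fx=f,fy=f,interpolation=cv2.INTER_CUBIC)
    m=black_model(c,pos,R,(420,560))[y0:y0+72,x0:x0+50]
    k=cv2.findContours((cv2.resize(m,None,fx=f,fy=f)>.5).astype(np.uint8),0,1)[0]
    cv2.drawContours(w,k,-1,(0,255,255),1);out.append(w)
cv2.imwrite("pics/fit.png",np.hstack(out))
E
```

```text
[0.5814 0.2472 0.0501 0.0912] 21.1
[0.5815 0.2474 0.0412 0.0908] 23.4
[0.5815 0.2468 0.0394 0.0917] 22.9
top 0.59 [357.7 224.1] [ 0.5055 -0.2068  0.006 ]
top 0.57 [364.3 306.1] [ 0.2999 -0.2132  0.006 ]
top 0.39 [285.5 267.4] [ 0.4004 -0.0189  0.006 ]
scene 0.78 [234.9 276.4] [ 0.5111 -0.213   0.006 ]
scene 0.6 [177.4 248.4] [ 0.3062 -0.2185  0.006 ]
stack top centre [0.711 0.329 0.18 ]
stack top centre [ 0.736 -0.348  0.18 ]
funnel tip [ 0.531 -0.393  0.11 ] hood [ 0.4   -0.013  0.03 ] beaker [0.721 0.042 0.05 ]
[0.57211791 0.2458823  0.        ]
```

View pics/fit.png

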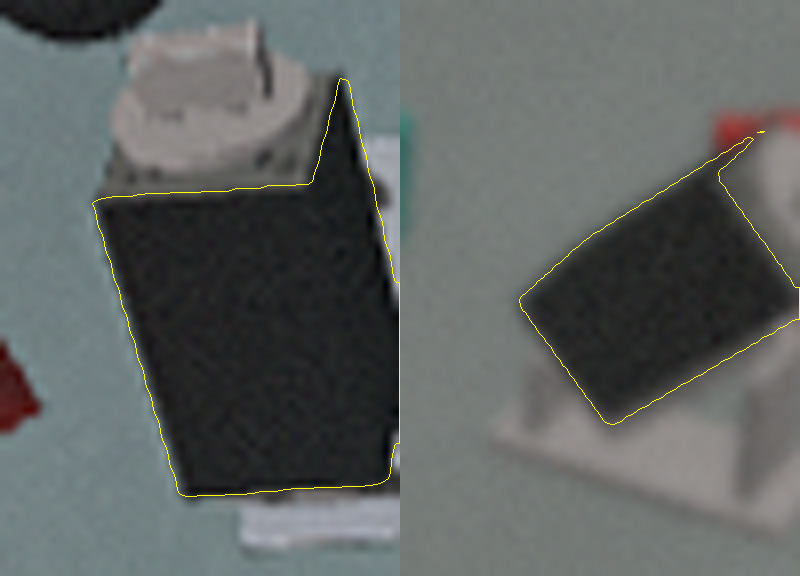

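The overlay matches the black shaker in both views: mid ≈ (0.581, 0.247, 0.091), yaw 0.045. The steel plate is at about (0.507, −0.209). I'll grip the y faces 42 mm above mid, so the shaker hangs upright, starting from above it.

Emit:
servo_tool --pt "-1.5 -0.7 -3 -2" --pt "-5.5 -2.5 -6 -4" --pt "-10.5 -4.8 -6 -6" --pt "-16 -7.3 -6 -8" --pt "-21.5 -9.8 -6 -10" --pt "-27 -12.3 -6 -12" --pt "-32.5 -14.8 -6 -14" --pt "-38 -17.3 -6 -16" --pt "-43.5 -19.8 -6 -16" --pt "-48 -21.8 -6 -16" --pt "-51.5 -23.4 -6 -16" --pt "-53.4 -24.3 -6 -16" --pt "-53.4 -24.3 -6 -16" --pt "-53.4 -24.3 -6 -16" --fingers 1 --force 15

```text
t: 3.05
position: [0.6068, 0.2498, 0.26]
ee_rot: [-0.024, 1.0, 0.001, -0.0]
contact_force: [0.4, 0.1, -0.6]
gripper_width: 0.0869
grip_force: 0.0
```

Emit:
servo_tool --pt "-0.15 -0.15 3 0" --pt "-0.15 -0.15 7 0" --pt "-0.15 -0.15 10.5 0" --pt "-0.15 -0.15 13 0" --pt "-0.15 -0.15 14.1 0" --pt "-0.15 -0.15 14.1 0" --fingers 1

```text
t: 3.8
position: [0.6089, 0.2475, 0.119]
ee_rot: [-0.023, 1.0, 0.0, -0.0]
contact_force: [0.6, 0.2, 0.0]
gripper_width: 0.087
grip_force: 0.0
```

Emit:
servo_tool --pt "0 0 0 0" --pt "0 0 0 0" --pt "0 0 0 0" --pt "0 0 0 0" --pt "0 0 0 0" --fingers 0 --force 20

```text
t: 4.42
position: [0.6099, 0.2474, 0.1196]
ee_rot: [-0.023, 1.0, 0.001, 0.001]
contact_force: [1.8, 3.9, 3.0]
gripper_width: 0.0599
grip_force: 20.0
```

Emit:
servo_tool --pt "0.3 0 -0.6 0" --pt "0.8 0 -1.6 0" --pt "1.5 0 -3.2 0" --pt "2.5 0 -5 0" --pt "3.5 0 -7 0" --pt "4.5 0 -9 0" --pt "5 0 -10.5 0" --pt "5 0 -11 0" --pt "5 0 -11 0"

```text
t: 5.55
position: [0.5598, 0.2442, 0.2289]
ee_rot: [-0.023, 1.0, -0.0, 0.0]
contact_force: [0.1, -0.4, -6.8]
gripper_width: 0.0598
grip_force: 20.0
```

Run:
```python
from h import *
a=capture("scene");b=capture("top")
cv2.imwrite("pics/l1.png",np.hstack([cv2.resize(a[80:230,260:400],(560,600)),])[:,:,::-1])
s=sense();print(s["position"],s["contact_force"],s["torque"],s["grip_force"])
```

```text
[0.55945159 0.24396649 0.22799925] [ 0.967184   -0.13829434 -6.33678152] [ 0.04077247 -0.0240574   0.04313202] 19.96798038482666
```

View pics/l1.png

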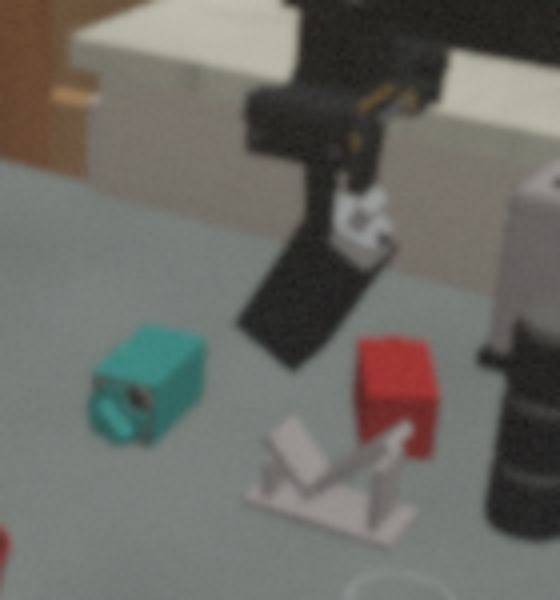

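Emit:
servo_tool --pt "0.2 -1 0 0" --pt "0.6 -4 0 0" --pt "1.4 -8.5 0 0" --pt "2.2 -13.5 0 0" --pt "3 -18.5 0 0" --pt "3.8 -23.5 0 0" --pt "4.7 -28.5 0 0" --pt "5.6 -33.5 0 0" --pt "6.4 -38 0 0" --pt "7.1 -42 0 0" --pt "7.5 -44.2 0 0" --pt "7.8 -45 0 0" --pt "7.8 -45 0 0" --pt "7.8 -45 0 0"

```text
t: 7.4
position: [0.5024, -0.2075, 0.2288]
ee_rot: [-0.024, 1.0, 0.0, -0.0]
contact_force: [-0.2, 1.2, -6.8]
gripper_width: 0.059
grip_force: 20.0
```

```bash
cat >> h.py <<'E'
def lean_fit(name=None):
    s=sense();p=s["position"];g=p+[0,0,.005]
    im=capture("scene")[:,:,::-1];q=proj("scene",g)[0]
    ob=cv2.GaussianBlur(np.clip((100-im.max(2).astype(float))/60,0,1),(0,0),1)
    x=Rot.from_quat(s["ee_rot"]).as_matrix()[:,0];yaw=np.arctan2(-x[1],-x[0])
    y0,x0=int(q[1])+6,int(q[0])-45;roi=(slice(y0,y0+65),slice(x0,x0+90))
    best=[]
    for L in np.radians(np.arange(-30,61,2)):
        R=box([0,0,0],yaw,L)[1];pos=g-R@[-.004,0,.042]
        m=cv2.GaussianBlur(black_model("scene",pos,R,(420,560)),(0,0),1)
        best.append((((m-ob)[roi]**2).sum(),np.degrees(L)))
    print("lean",[(round(a),round(b)) for a,b in sorted(best)[:4]],"tcp",p.round(4),"F",s["contact_force"].round(1),"w",s["gripper_width"].round(4),"j7",s["joint_pos"].round(2)[6],"t",round(s["t"],2))
    if name: cv2.imwrite(name,cv2.resize(im[y0-50:y0+70,x0-10:x0+100],None,fx=4,fy=4))
E
python3 -c "
from h import *
lean_fit('pics/l2.png')"
```

```text
Traceback (most recent call last):
  File "h.py", line 43, in lean_fit
    print("lean",[(round(a),round(b)) for a,b in sorted(best)[:4]],"tcp",p.round(4),"F",s["contact_force"].round(1),"w",s["gripper_width"].round(4),"j7",s["joint_pos"].round(2)[6],"t",round(s["t"],2))
                                                                                                                        ^^^^^^^^^^^^^^^^^^^^^^^^
AttributeError: 'float' object has no attribute 'round'
```

Emit:
servo_tool --pt "0 -0.1 1 0" --pt "0 -0.1 4 0" --pt "0 -0.1 7 0" --pt "0 -0.1 9.5 0" --pt "0 -0.1 10.8 0" --pt "0 -0.1 10.8 0"

```text
t: 8.2
position: [0.5017, -0.2095, 0.1202]
ee_rot: [-0.023, 1.0, 0.0, -0.001]
contact_force: [0.0, 0.3, -6.4]
gripper_width: 0.0596
grip_force: 20.0
```

```bash
sed -i 's/s\["gripper_width"\].round(4)/round(s["gripper_width"],4)/' h.py; python3 -c "
from h import *
lean_fit('pics/l2.png')"
```

```text
lean [(60, 30), (71, 32), (77, 28), (97, 34)] tcp [ 0.5017 -0.2095  0.1202] F [ 0.   0.3 -6.4] w 0.0596 j7 2.04 t 8.2
```

Emit:
servo_tool --pt "0 0 0 0" --pt "0 0 0 0" --pt "0 0 0 0" --force 13

```text
t: 8.62
position: [0.5024, -0.2099, 0.1213]
ee_rot: [-0.023, 1.0, 0.0, 0.0]
contact_force: [-0.1, 0.6, -6.3]
gripper_width: 0.0603
grip_force: 13.0
```

```bash
python3 -c "
from h import *
lean_fit()"
```

```text
lean [(58, 30), (69, 32), (72, 28), (103, 34)] tcp [ 0.5024 -0.2099  0.1213] F [-0.1  0.6 -6.3] w 0.0603 j7 2.04 t 8.62
```

View pics/l2.png

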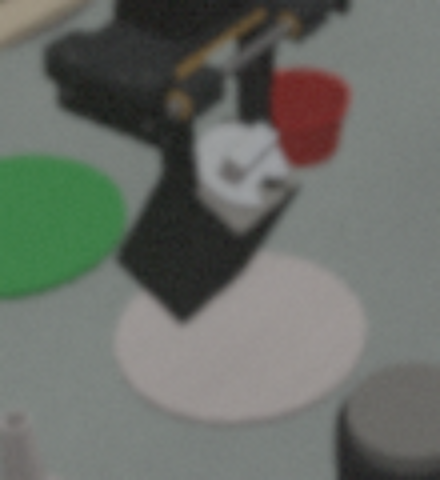

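Emit:
servo_tool --pt "0 0 0.5 0" --pt "0 0 1.2 0" --pt "0 0 1.6 0" --pt "0 0 1.6 0" --force 8

```text
t: 9.18
position: [0.5018, -0.2098, 0.1044]
ee_rot: [-0.023, 1.0, 0.0, -0.0]
contact_force: [-1.5, -0.1, -7.4]
gripper_width: 0.0609
grip_force: 8.0
```

```bash
python3 -c "
from h import *
lean_fit()"
```

```text
lean [(120, 28), (126, 30), (134, 26), (153, 32)] tcp [ 0.5018 -0.2098  0.1044] F [-1.5 -0.1 -7.4] w 0.0609 j7 2.05 t 9.18
```

Emit:
servo_tool --pt "0 0 -1 0" --pt "-1.5 0 -1 0" --pt "-3.5 0 -1 0" --pt "-5 0 -1 0" --pt "-5.5 0 -1 0" --pt "-5.5 0 0 0" --pt "-5.5 0 0.3 0" --pt "-5.5 0 0.3 0"

```text
t: 10.22
position: [0.5575, -0.2077, 0.1029]
ee_rot: [-0.022, 1.0, 0.0, 0.001]
contact_force: [-0.6, 0.4, 2.4]
gripper_width: 0.061
grip_force: 8.0
```

```bash
python3 -c "
from h import *
lean_fit()"
```

```text
lean [(480, 26), (489, 28), (494, 24), (521, 30)] tcp [ 0.5575 -0.2077  0.1029] F [-0.6  0.4  2.4] w 0.061 j7 2.06 t 10.22
```

Emit:
servo_tool --pt "0.5 0 -0.05 0" --pt "1.0 0 -0.1 0" --pt "1.5 0 -0.12 0" --pt "2.0 0 -0.12 0" --pt "2.5 0 -0.1 0" --pt "3.0 0 -0.05 0" --pt "3.5 0 0.0 0" --pt "3.5 0 0.0 0"

```text
t: 11.28
position: [0.5218, -0.209, 0.1019]
ee_rot: [-0.023, 1.0, 0.0, 0.0]
contact_force: [0.1, 0.3, -6.1]
gripper_width: 0.0605
grip_force: 7.9
```

```bash
python3 -c "
from h import *
lean_fit('pics/l3.png')"
```

```text
lean [(249, 14), (255, 16), (256, 12), (280, 10)] tcp [ 0.5218 -0.209   0.1019] F [ 0.1  0.3 -6.1] w 0.0605 j7 2.06 t 11.28
```

View pics/l3.png

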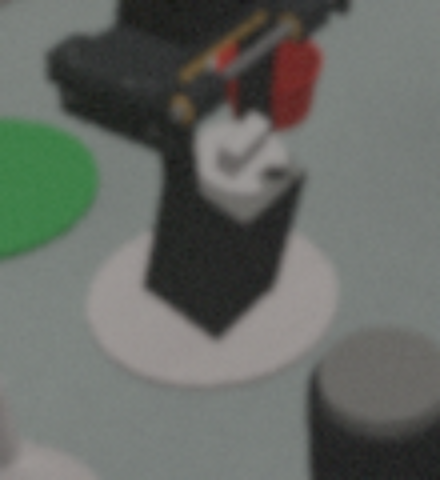

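Emit:
servo_tool --pt "0.3 0 0.2 0" --pt "0.8 0 0.25 0" --pt "1.3 0 0.35 0" --pt "1.8 0 0.5 0" --pt "2.2 0 0.6 0" --pt "2.2 0 0.7 0" --pt "2.2 0 0.7 0"

```text
t: 12.2
position: [0.5002, -0.2098, 0.0953]
ee_rot: [-0.023, 1.0, 0.0, 0.0]
contact_force: [-4.5, 2.7, 8.1]
gripper_width: 0.0613
grip_force: 8.0
```

```bash
python3 -c "
from h import *
lean_fit('pics/l4.png')"
```

```text
lean [(220, 2), (226, 4), (228, 0), (235, -2)] tcp [ 0.5002 -0.2098  0.0953] F [-4.5  2.7  8.1] w 0.0613 j7 2.06 t 12.2
```

View pics/l4.png

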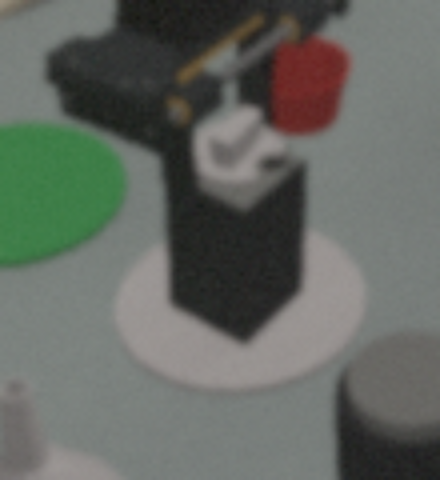

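Emit:
servo_tool --pt "-0.1 0 -0.15 0" --pt "-0.1 0 -0.15 0"

```text
t: 12.5
position: [0.501, -0.2098, 0.096]
ee_rot: [-0.023, 1.0, 0.0, -0.0]
contact_force: [-1.1, 1.8, -3.1]
gripper_width: 0.0612
grip_force: 8.0
```

Emit:
servo_tool --pt "0 0 0 0" --pt "0 0 0 0" --pt "0 0 0 0" --pt "0 0 0 0" --pt "0 0 -1 0" --pt "0 0 -3 0" --pt "0 0 -6 0" --pt "0 0 -9 0" --pt "1 0 -11 0" --pt "5 0 -12 0" --pt "10 0 -12 0" --pt "14 0 -12 0" --pt "14 0 -12 0" --fingers 1

```text
t: 14.12
position: [0.3596, -0.2169, 0.2174]
ee_rot: [-0.022, 1.0, 0.001, 0.001]
contact_force: [0.3, 0.4, 0.5]
gripper_width: 0.0874
grip_force: 0.0
```

```bash
cat >> h.py <<'E'
def up_fit(c="scene",x0=(.503,-.209,.045)):
    a=capture(c)[:,:,::-1]
    q=proj(c,[x0[0],x0[1],.06])[0].astype(int)
    ob=cv2.GaussianBlur(np.clip((100-a.max(2).astype(float))/60,0,1),(0,0),1)
    roi=(slice(q[1]-40,q[1]+40),slice(q[0]-32,q[0]+32))
    def cost(p):
        pos,R=box([p[0],p[1],.061],p[2],p[3])
        return ((cv2.GaussianBlur(black_model(c,pos,R,(420,560)),(0,0),1)-ob)[roi]**2).sum()
    x=np.array([*x0,0.]);r=minimize(cost,x,method="Nelder-Mead",options=dict(initial_simplex=x+np.vstack([np.zeros(4),np.diag([.01,.01,.15,.05])]),maxfev=250))
    print(c,r.x.round(4),round(r.fun,1));return a,r.x
E
python3 - <<'E'
from h import *
b,x=up_fit("scene");a,y=up_fit("top");q=proj("top",[y[0],y[1],.12])[0].astype(int);s=proj("scene",[y[0],y[1],.11])[0].astype(int)
f=lambda im,q,r:cv2.resize(im[q[1]-r:q[1]+r,q[0]-r:q[0]+r],(400,400),interpolation=cv2.INTER_CUBIC)
cv2.imwrite("pics/cap1.png",np.hstack([f(a,q,28),f(b,s,28)]));print(q,s,sense()["t"])
E
```

```text
scene [ 0.5    -0.2049  0.1668  0.029 ] 32.6
top [ 0.5062 -0.2123  0.0392  0.0067] 3.5
[369 219] [231 242] 14.225
```

View pics/cap1.png

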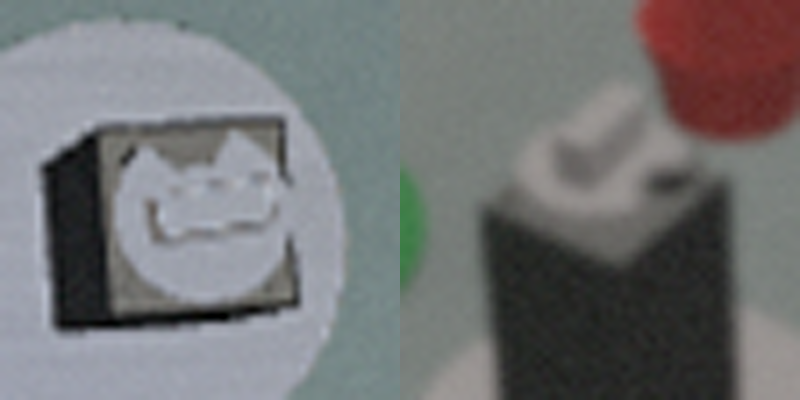

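```bash
cat >> h.py <<'E'
def cap_angle(cen,yaw,z=.128,up=8):
    """steel-ness profile round the disc; fits 60 deg gap (in shaker frame)"""
    a=capture("top").astype(np.float32)
    th=np.radians(np.arange(0,360,1.))
    best=[]
    rr=np.linspace(.018,.026,5)
    P=np.array([[cen[0]+r*np.cos(t+yaw),cen[1]+r*np.sin(t+yaw),z] for r in rr for t in th])
    q=proj("top",P).astype(np.float32)
    sat=a[:,:,0]-a[:,:,2]  # deck is warm
    S=cv2.remap(sat,q[:,0].reshape(5,-1),q[:,1].reshape(5,-1),cv2.INTER_LINEAR).mean(0)
    V=cv2.remap(a.mean(2),q[:,0].reshape(5,-1),q[:,1].reshape(5,-1),cv2.INTER_LINEAR).mean(0)
    k=np.zeros(360);k[:31]=1;k[-30:]=1
    f=lambda X:np.real(np.fft.ifft(np.fft.fft(X)*np.conj(np.fft.fft(k))))
    print("warm gap centre",np.argmax(f(S)),"dark gap centre",np.argmin(f(V)))
    print("R-B",S[::10].round().astype(int).tolist());print("V",V[::10].round().astype(int).tolist())
    return a
E
python3 - <<'E'
from h import *
cap_angle((.5062,-.2123),.039)
a=cv2.imread("pics/top0.png")
# bar: bright/dark edges - disc centre by proj
print(proj("top",[[.5062,-.2123,.128],[.5062,-.2123,.148],[.5062+.022,-.2123,.128]]).round(1))
E
```

```text
warm gap centre 10 dark gap centre 10
R-B [4, 3, 5, 4, -8, -14, -14, -15, -10, -9, -8, -9, -10, -15, -14, -15, -15, -15, -15, -15, -15, -15, -14, -14, -13, -12, -11, -13, -13, -9, -10, -11, -11, -12, -6, 3]
V [105, 106, 108, 110, 146, 166, 164, 164, 150, 147, 146, 149, 146, 160, 165, 163, 163, 164, 165, 163, 164, 163, 165, 163, 158, 154, 154, 159, 167, 144, 147, 154, 156, 158, 142, 105]
[[369.8 219.7]
 [371.7 218.9]
 [369.3 210. ]]
```

Emit:
servo_tool --pt "-1 0 0 9" --pt "-3 0 0 18" --pt "-6 -0.1 0 27" --pt "-9 -0.1 0 36" --pt "-12 -0.2 0 45" --pt "-14 -0.2 0 54" --pt "-14.7 -0.2 0 63" --pt "-14.7 -0.2 0 72" --pt "-14.7 -0.2 0 80.4" --pt "-14.7 -0.2 0 80.4" --pt "-14.7 -0.2 0 80.4" --fingers 1

```text
t: 15.65
position: [0.5086, -0.2114, 0.2161]
ee_rot: [0.626, 0.779, -0.0, -0.0]
contact_force: [0.7, 0.6, 0.7]
gripper_width: 0.0869
grip_force: 0.0
```

Emit:
servo_tool --pt "0 -0.2 2 0" --pt "0 -0.2 4.5 0" --pt "0 -0.2 6.3 0" --pt "0 -0.2 7.0 0" --pt "0 -0.2 7.2 0" --pt "0 -0.2 7.2 0" --fingers 0.5

```text
t: 16.4
position: [0.5067, -0.2122, 0.145]
ee_rot: [0.628, 0.778, 0.0, 0.0]
contact_force: [0.1, -0.9, -0.0]
gripper_width: 0.0446
grip_force: 0.0
```

Emit:
servo_tool --pt "0 0 0 0" --pt "0 0 0 0" --pt "0 0 0 0" --pt "0 0 0 0" --pt "0 0 0 0" --pt "0 0 0 0" --fingers 0 --force 30

```text
t: 17.15
position: [0.5063, -0.212, 0.1444]
ee_rot: [0.628, 0.778, 0.0, -0.0]
contact_force: [0.0, -0.0, 1.1]
gripper_width: 0.0015
grip_force: 0.0
```

Run:
```python
from h import *
s=sense();print(s["position"],s["gripper_width"],s["grip_force"],s["contact_force"])
b=capture("scene")[:,:,::-1];a=capture("top")[:,:,::-1]
f=lambda im,q,r:cv2.resize(im[q[1]-r:q[1]+r,q[0]-r:q[0]+r],(400,400),interpolation=cv2.INTER_CUBIC)
q=proj("top",[.506,-.212,.12])[0].astype(int);w=proj("scene",[.506,-.212,.11])[0].astype(int)
cv2.imwrite("pics/g1.png",np.hstack([f(a,q,45),f(b,w,45)]))
```

```text
[ 0.50627764 -0.2120176   0.14440732] 0.0014573948477800327 0.0 [ 0.03894713 -0.02617707  1.05324952]
```

View pics/g1.png

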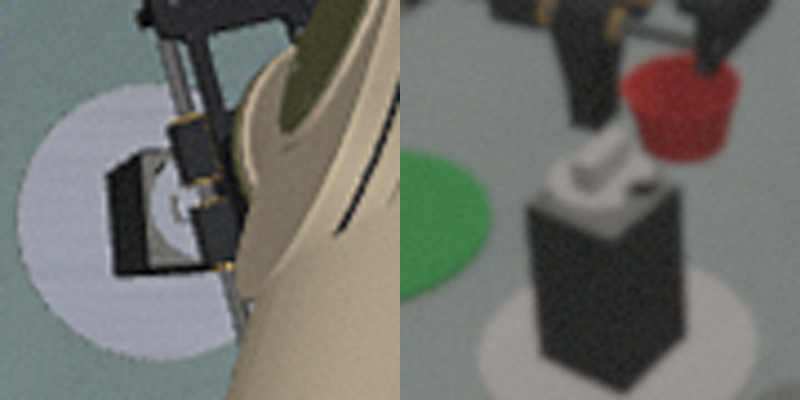

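Run:
```python
from h import *
print(sense()["joint_pos"])
q=proj("top",[.506,-.212,.12])[0].astype(int);w=proj("scene",[.506,-.212,.11])[0].astype(int)
X=np.array([[.5063,-.212,.130],[.5063,-.212,.144],[.5063,-.212,.2],[.5063,-.212,.148]])
print(((proj("scene",X)-(w-45))*400/90+[400,0]).round(),((proj("top",X)-(q-45))*400/90).round())
```

```text
[-0.20418772  0.21960232  0.59334583  1.76694327 -0.1313904   1.19467203
  0.63944345]
[[599. 174.]
 [597. 153.]
 [591.  65.]
 [597. 147.]] [[208. 198.]
 [214. 196.]
 [239. 185.]
 [216. 195.]]
```

Run:
```python
from h import *
b=capture("scene");w=proj("scene",[.506,-.212,.11])[0].astype(int)
print(w);g=b.mean(2)
for y in range(w[1]-46,w[1]+16): print(y,''.join(' .:-=+*#%@'[::-1][min(9,int(v/20))] for v in g[y,w[0]-34:w[0]+40]))
X=np.array([[.5063,-.212,z] for z in(.13,.148,.16,.2)]);print(proj("scene",X).round(1))
```

```text
[231 242]
196 ===++++**###########**+*##########*************++**################%%%##*=
197 ---====+*####%#%####*++**###############******+===+#################%%##*=
198 -----=-=+*#%#%##%%##*+**#############**#####*+==-=+*#############%#%%###+=
199 -------==*###%###%##****###%%#######**+*####*+=--==+*###%#%#####%%%%%##*+=
200 --------=+#####%%%%#***###%%%#%%####*++*###*+==---==+**###%#%%%%%%%%%#*+=-
201 --------=++**#####%##*######%%%#%##**++*****+==----===+*###%##%%%##%#*+=--
202 --------====++****###*###%##%#%%%##********++==========*##%%%#%#%%%#*+=---
203 ------------===+++*****##%###%%%%##**********+++======+*#%%#%%%%#%#*+==---
204 ----------------======+*%%%%%%##%###************+++++++*#%%%#%%%%##+==----
205 -------------------====*#%%%#####%##****++++++******++*##%#%%%%#%#*==-----
206 ----------------------=+#%%###%##%#####+======++++*****#%%%####%#*+=------
207 ----------------------=+#%%%###%%%%%#%#+=-===-====+++**##%%#####*+==------
208 ----------------------=+*#%####%%%%%%#*+=------====+++*##%%####*+=--------
209 ----------------------==+#%%%#%%%%%%%#*==---======++++*##%%
[... 3168 characters left out ...]
-------
250 +++++++++=-----==+#%%%%#%%%%%%####****###%%%%%%%#%%#+=--------------------
251 ++++++++==-=---==+*#%%%%%%%%%%%%########%%%%#%%%#%##+=--------------------
252 ++++++++==-----==+*#%%%%%%%%%%%%%######%%%%%%#%%#%%#+=--------------------
253 +++++++===----====*#%%%%%#%%%#%%%#%%%%%%###%%%%%%###*=----------------=---
254 ++++++==------=-==*##%%%%%%%%#%%##%%%%%#%#%%%#%#%#%#*==-------------------
255 +++++==----------=*#%%%%%%%%%%%%%%%%%%%%%%%%%%%%%%%#*=--------------------
256 ++++==-----------=*#%%%%#%%%#%%%%%%%%%%%%%%%%%%%%%##*=--------------------
257 +++===-----------=+##%%%%%#%%#%#%%%%%#%%%%#%%%%##%##*=--------------------
[[230.7 236.2]
 [230.3 230. ]
 [230.  225.9]
 [228.9 211.5]]
```

Run:
```python
from h import *
b=capture("scene").mean(2)[242-28:242+28,231-28:231+28]
o=cv2.resize(cv2.imread("pics/cap1.png")[:,400:],(56,56),interpolation=cv2.INTER_AREA).mean(2)
for y in range(0,32): print(y+214,''.join(' .:-=+*#%@'[::-1][min(9,int(v/20))] for v in o[y,8:46]),' ',''.join(' .:-=+*#%@'[::-1][min(9,int(v/20))] for v in b[y,8:46]))
print(sense()["gripper_width"],sense()["ee_rot"])
```

```text
214 -------------------------=++**********   ----------=+##%#%%%%%%%*++++**********
215 ------------------------==++**********   ----------=+*#%%%%%%%%%#+++***********
216 ------------------------==+***********   ----------==+##%#%%%%%##*+************
217 ------------------------==+***********   ----------==+#%%%%%%%%##*+************
218 ------------------------==++**********   ----------==+*#%%%%%%%%#*++***********
219 -------------------------=++**********   -----------=+*#%%#%%%%%#*+++**********
220 -------------------------=++**********   -----------==*%%%%%%%%%#*+++*********#
221 -------------------------=++**********   -----------==*#%##%%%%%#+++***********
222 --------------------------=+**********   ------------=*###%%%%##*+==+**********
223 --------------------------=+**********   ------------=*#%%%%%%#*+===+*#********
224 --------------------------==+*********   -----------==*###%%%#*+==-==**##*#****
225 ---------------------------=+*********   -----------==++***##*==----=+*#*#*****
226 ---------------------::::--=+*********   ------------====++++=-::---=+*#**#****
227 ----
[... 975 characters left out ...]
======--:::-=+++***++===
239 -----===--:::--=====-:::--=+*##**+++++   ------==--:::--====--:::--=**###*+++++
240 ----=====--:::------::::--+*****++****   ----=====--:::------::::-=+*****++****
241 ---===++==--:::::--:::::--=++++++**##*   ---===+++=--::::----:::::-=++++++**##*
242 --==+++++===---:::::::::-===+++++*###*   --==+++++==----:::::::::--=+++++**####
243 -==+***++=====-----------====+++*##%#*   -==+***+++====-----------====+++*#%%%#
244 -==+##**+++=================++**##%%##   -==*##**++++================++**##%###
245 --=*#####*++++============+++**##%#%##   ===*#####*+++=============+++*##%#%%##
0.0004969666414614578 [ 6.27944660e-01  7.78257992e-01  7.14902371e-06 -4.95022996e-05]
```

The scene picture shows the closed fingertips ending just above the bar, at row 225 or z ≈ 0.16, with the shaker untouched. I'll open the fingers and measure the tip height from the image.

Emit:
servo_tool --pt "0 0 0 0" --pt "0 0 0 0" --pt "0 0 0 0" --pt "0 0 0 0" --fingers 0.4

```text
t: 17.85
position: [0.5063, -0.212, 0.1444]
ee_rot: [0.628, 0.778, 0.0, -0.0]
contact_force: [0.3, -0.4, 0.6]
gripper_width: 0.0309
grip_force: 0.0
```

Run:
```python
from h import *
b=capture("scene").mean(2)
s=sense();print(s["gripper_width"],s["position"],s["contact_force"])
for y in range(196,244): print(y,''.join(' .:-=+*#%@'[::-1][min(9,int(v/20))] for v in b[y,205:262]))
R=Rot.from_quat(s["ee_rot"]).as_matrix()
for sg in(-1,1):
  for tz in(.014,-.016): print(sg,tz,proj("scene",s["position"]+R@[0,sg*(s["gripper_width"]/2+.0075),tz])[0].round(1))
```

```text
0.031845245216355726 [ 0.50627772 -0.21198449  0.14439426] [0.18553333 0.02017624 0.46316885]
196 ##%###*++*****###+==--==+**#****#####%###################
197 #%%###***********+=====+*################################
198 #%%###***********++===+**###################%############
199 ######****###******+++**####################*###%%%###%##
200 *#####***########*****############****#%###****#%##%####%
201 ++***#***##%#%####****##%###%#####*++**###*+==+*##%%#%%%#
202 ====+++++#%%%%%%##*+++*###%%%#%#%#*+++**#*+====*##%%%%#%%
203 ---=====+*%%%%%###*+==*##%#%%%#%##*++*****+====*#%%%%%%#%
204 -------==+#%%%#%###+==+##%%%%#%%##********+++=+*%%%%%%#%#
205 --------=+#%%%#####*==+*####%#%###***********+*#%%%%#%#%#
206 --------==*#%%%####*===+**###%%%##****++++*****#%%%%##%##
207 ---------=+#%#%%#%#*====++***#%%##***++===+++**##%%##%%#*
208 ---------=+#%%###%#*==--===+*#%%####*+=====+++*##%%####*+
209 ---------==*#%%####*==----==*#%%%%%##++===++++*##%%###*+=
210 ----------=*##%%###*+=----=+*#%%%%%%#*++++*****###%%##*==
211 ---------==+#%%%#%#*+=-----=*%%%%%%%#**********###%###+==
212 ----------
[... 1361 characters left out ...]
---------:::-==-----===--:::::--===========-------
235 ---------------::::-=========--::::::--==----------------
236 ----=----------::::-==+=====--::::----===----------------
237 ---------------::::-=======---::--====++==-=-------------
238 =--------------::::-===+===--::-=+++**+++====------------
239 ==----------==--:::--=====--:::-=**##**+++++==-----------
240 ==--------=====--:::-------:::--=*****++****+=-----------
241 ===------===+++=--::::---::::::-=+++++++*###+=-----------
242 +==-----==+++++==---::::::::::--==+++++*###*+=-----------
243 +=-=----=+**++++====-----------====+++*##%%#+=-----------
-1 0.014 [222.1 233.8]
-1 -0.016 [221.2 223.5]
1 0.014 [239.5 238.4]
1 -0.016 [238.8 228. ]
```

Both finger ends in the image lie about 30 mm further back than stated (measured rows 223 and 227). So I lower by about that amount, watching the force.

Emit:
servo_tool --pt "0 0 0.8 0" --pt "0 0 1.6 0" --pt "0 0 2.3 0" --pt "0 0 2.7 0" --pt "0 0 2.7 0"

```text
t: 18.52
position: [0.5061, -0.212, 0.1171]
ee_rot: [0.628, 0.778, -0.0, -0.0]
contact_force: [-0.0, 0.8, -0.8]
gripper_width: 0.0346
grip_force: 0.0
```

Emit:
servo_tool --pt "0 0 0 0" --pt "0 0 0 0" --pt "0 0 0 0" --pt "0 0 0 0" --fingers 0 --force 30

```text
t: 19.02
position: [0.5061, -0.2123, 0.1175]
ee_rot: [0.628, 0.778, -0.0, 0.0]
contact_force: [-0.6, -1.4, 1.2]
gripper_width: 0.0136
grip_force: 29.5
```

Emit:
servo_tool --pt "0 0 0.1 0" --pt "0 0 0.1 0"

```text
t: 19.27
position: [0.5063, -0.2124, 0.1168]
ee_rot: [0.628, 0.778, 0.0, 0.0]
contact_force: [-2.1, -1.6, 4.1]
gripper_width: 0.0136
grip_force: 29.5
```

Emit:
servo_tool --pt "0 0 0.1 0" --pt "0 0 0.1 0"

```text
t: 19.52
position: [0.5064, -0.2124, 0.1159]
ee_rot: [0.628, 0.778, 0.0, 0.0]
contact_force: [-2.4, -1.5, 6.0]
gripper_width: 0.0134
grip_force: 29.5
```

Emit:
servo_tool --pt "0 0 -0.05 0" --pt "0 0 -0.05 -4" --pt "0 0 -0.05 -9" --pt "0 0 -0.05 -14" --pt "0 0 -0.05 -19" --pt "0 0 -0.05 -24" --pt "0 0 -0.05 -28" --pt "0 0 -0.05 -32" --pt "0 0 -0.05 -35" --pt "0 0 -0.05 -35"

```text
t: 20.78
position: [0.5067, -0.2112, 0.1158]
ee_rot: [0.365, 0.931, 0.0, 0.0]
contact_force: [1.8, 2.0, 0.3]
gripper_width: 0.0137
grip_force: 29.5
```

Run:
```python
from h import *
s=sense();print(s["torque"],s["ee_rot"],2*np.degrees(np.arctan2(s["ee_rot"][1],s["ee_rot"][0]))-90)
for y0 in(.04,.3):up_fit("scene",(.506,-.212,y0))
```

```text
[ 0.45587319 -0.28313905 -0.00838161] [3.64679026e-01 9.31133155e-01 4.99429977e-04 7.54196689e-05] 47.22433280477733
scene [ 0.4996 -0.2057  0.3669  0.0155] 99.4
scene [ 0.5005 -0.206   0.3603  0.0221] 98.5
```

Run:
```python
from h import *
b=capture("scene").mean(2)[242-28:242+28,231-28:231+28]
o=cv2.resize(cv2.imread("pics/cap1.png")[:,400:],(56,56),interpolation=cv2.INTER_AREA).mean(2)
for y in list(range(8,40))+[45,50]: print(y+214,''.join(' .:-=+*#%@'[::-1][min(9,int(v/20))] for v in o[y,6:52]),' ',''.join(' .:-=+*#%@'[::-1][min(9,int(v/20))] for v in b[y,6:52]))
```

```text
222 ----------------------------=+****************   -----=-----=+#%%#*+==-==+#%%###***************
223 ----------------------------=+****************   ----------==+*%%##+=--==*#%%%###*****#********
224 ----------------------------==+***************   -----------==*#%##+=--==*#%%###*##********#**#
225 -----------------------------=+***************   ----=------==+####+=---=*##%#**#*###*****####*
226 -----------------------::::--=+***************   ------------=+*##*+-::--+#%#****######**##**#*
227 ----------------------:::::--=+******##****#*#   --=----==--===*##*=-:::-+#%#*++***###**#*#####
228 ---------------------:::::---==*****#*******#*   ------------==+###+-:::-=###+==+*####*#*#****#
229 -------------------::::::-----=+**##*******#**   ------=-=---==+*##+-:::-=*##+==+*###****###**#
230 -------------------:::::---=---=+*#******#****   -------------==*##+-:::-=*##+===***#*#**#*####
231 -----------------::::::---==---==+************   -----=--------=*##+-::::-+##+=-=+****#***#****
232 -----------------:::::--===--::--=++*********+   --------------=+##*=-:::-+##+---=++**********+

[... 1599 characters left out ...]

249 ----=+##%%%%%%%####**+++++**#%##%#%#####+=----   --=-=+*%%%%%%%%%%#####***+++*##%%%%#%##*=-----
250 =---=+##%%%%%%%%%%###******###%%#%%%%###+=----   --=-=+*#%%#%#%#%%%%%#####****####%%%%##*=-----
251 ---==+*#%%%%%%%##%%%#########%%%#%%%%%##+=----   =---==*#%%%#%%%%%%#%%%%#######%%%%%%%%#*=-----
252 ---==+*#%#%%%#%%%%%%%%#####%#####%%#%%%#*=----   ----==*#%#%%%%%%#%%%%%%%%#%%%%#%%%#%%##*==----
253 ---==+*#%#%%#%%%%%#%%%%%%#%%%%####%%#%%#*=----   ===-==*#%%%%%%%%%#%%%%%%%%#%%#%#%%%#%%#*==----
259 -----=+##%#%%%%%###%%%%%%%%%#%#%%#%%#%##*=-:::   -----=+*#%%%%%%%##%%#%%%%%%%%%%%##%%%%#*=-::::
264 --::::-+##%%%%%%%##%%#%%%###%%%%###%%###*=-:::   --::::-+#%%%%%#%#%%%%%%%#%#%%%%%#%%%#%#*=-::::
```

Emit:
servo_tool --pt "0 0 0.1 0" --pt "0 0 0.15 0" --pt "0 0 0.15 0"

```text
t: 21.3
position: [0.507, -0.2117, 0.1153]
ee_rot: [0.365, 0.931, 0.0, 0.001]
contact_force: [-0.7, 2.8, 8.2]
gripper_width: 0.0137
grip_force: 29.7
```

Emit:
servo_tool --pt "0 0 -0.05 0" --pt "0 0 -0.05 0"

```text
t: 21.55
position: [0.5068, -0.2118, 0.1153]
ee_rot: [0.365, 0.931, 0.0, 0.0]
contact_force: [1.4, 3.4, 6.1]
gripper_width: 0.0137
grip_force: 29.7
```

Emit:
servo_tool --pt "0 0 0 -3" --pt "0 0 0 -6" --pt "0 0 0 -6"

```text
t: 21.92
position: [0.5068, -0.2118, 0.1153]
ee_rot: [0.315, 0.949, 0.0, 0.0]
contact_force: [0.9, 3.8, 6.4]
gripper_width: 0.0141
grip_force: 29.7
```

Run:
```python
from h import *
s=sense();print(s["contact_force"],2*np.degrees(np.arctan2(s["ee_rot"][1],s["ee_rot"][0]))-90)
up_fit("scene",(.501,-.206,.3))
```

```text
[0.88647531 3.81558766 6.37640794] 53.25127242458785
scene [ 0.4993 -0.2058  0.3744  0.0157] 145.3
```

Emit:
servo_tool --pt "0 0 -0.1 0" --pt "0 0 -0.1 0" --pt "0 0 -0.1 0" --pt "0 0 -2 0" --pt "0 0 -5 0" --pt "1 -0.75 -7 0" --pt "5 -3.75 -7 0" --pt "9 -6.75 -7 0" --pt "11.2 -8.4 -7 0" --pt "11.2 -8.4 -7 0" --fingers 0.5

```text
t: 23.22
position: [0.365, -0.2125, 0.1851]
ee_rot: [0.316, 0.949, 0.001, 0.0]
contact_force: [0.4, 0.4, 0.7]
gripper_width: 0.0435
grip_force: 0.0
```

Run:
```python
from h import *
a,x=up_fit("top",(.506,-.212,.24));cap_angle(x[:2],x[2]);up_fit("scene",(.501,-.206,.3));print(sense()["t"],np.degrees(x[2]))
```

```text
top [ 0.5058 -0.2122  0.2592  0.0176] 202.8
warm gap centre 42 dark gap centre 44
R-B [-13, -13, 0, 5, 1, -4, -3, -9, -15, -16, -13, -8, -8, -10, -7, -11, -14, -16, -14, -15, -15, -14, -13, -13, -12, -13, -14, -13, -10, -9, -8, -9, -9, -11, -12, -11]
V [157, 157, 126, 110, 59, 27, 25, 111, 167, 163, 162, 143, 138, 139, 138, 154, 161, 164, 162, 164, 163, 163, 160, 162, 159, 153, 162, 161, 147, 144, 148, 156, 152, 156, 156, 153]
scene [ 0.4998 -0.2061  0.388   0.0201] 20.0
23.375 14.851031043069078
```

Run:
```python
from h import *
a=capture("top").astype(np.float32);c=np.array([.5058,-.2122])
V=a.mean(2)
q=proj("top",[c[0]+.015,c[1]+.016,.116])[0].round().astype(int)
for y in range(q[1]-14,q[1]+26): print(y,' '.join('%3d'%v for v in V[y,q[0]-14:q[0]+24]))
print("cols from",q[0]-14)
for yw in(.22,.26,.30):
  R=box([0,0,0],yw,0)[1];P=np.array([*c,.061])
  print(yw,"hole",proj("top",P+R@[.0156,.0156,.055])[0].round(1),"deck corners",proj("top",[P+R@np.array([i*.031,j*.031,.055]) for i,j in((1,1),(1,-1),(-1,-1),(-1,1))]).round(1).tolist())
print("axis z128",proj("top",[*c,.128]).round(1))
```

```text
200 159 157 158 161 154 157 158 158 156 154 156 158 156 156 157 159 154 159 158 159 161 157 160 156 161 158 158 162 158 154 135 123 127 126 128 125 124 125
201 160 159 162 158 159 158 160 156 155 158 162 158 158 156 158 158 160 159 155 158 157 157 158 156 157 157 158 158 159 163 154 138 125 128 126 125 125 130
202 160 161 158 158 161 160 161 162 160 159 161 160 159 156 157 159 159 158 159 156 157 158 156 159 159 159 160 158 158 160 162 153 139 126 123 125 129 122
203 163 165 162 165 164 166 167 162 162 162 162 162 163 160 160 163 160 160 158 161 158 161 162 162 160 161 161 160 161 159 163 159 156 136 126 120 127 125
204 162 163 163 161 163 162 162 161 163 159 163 161 157 161 160 158 157 159 162 158 158 158 160 157 157 163 159 164 166 169 166 164 164 159 139 125 123 121
205 164 162 161 163 163 159 158 161 164 160 159 160 162 160 160 161 160 161 160 159 161 162 162 163 166 172 173 130 124 109 114 160 163 164 159 139 123 122
206 161 164 164 165 165 164 167 164 167 165 164 165 162 165 165 164 165 165 163 164 166 169 170 152 127 111 113  71  64  82  74 156 163 163 166 159 129 120
207 163 
[... 4784 characters left out ...]
160 162 157 161 160 160 160 162 160 161 161
238 163 163 168 166  71  13  21  11  31  61  59 132 140 146 143 166 170 169 167 166 166 160 160 162 162 164 163 161 163 160 161 162 161 162 159 161 159 160
239 164 165 169 175 118  68  92 138 148 154 147 171 172 175 168 168 167 166 167 164 163 162 164 163 165 163 160 162 161 162 162 165 162 161 161 161 160 160
cols from 347
0.22 hole [360.3 215.4] deck corners [[352.0, 210.5], [378.1, 204.0], [385.4, 230.1], [359.2, 236.7]]
0.26 hole [360.1 215.7] deck corners [[351.7, 211.2], [377.4, 203.6], [385.8, 229.4], [359.9, 237.1]]
0.3 hole [359.9 216. ] deck corners [[351.3, 211.9], [376.7, 203.3], [386.1, 228.8], [360.6, 237.5]]
axis z128 [[369.8 219.8]]
```

Emit:
servo_tool --pt "-2 1.5 0 0" --pt "-6 4.5 0 0" --pt "-10 7.5 0 0" --pt "-11.2 8.4 0 0" --pt "-11.2 8.4 1 0" --pt "-11.2 8.4 3.5 0" --pt "-11.2 8.4 5.7 0" --pt "-11.2 8.4 6.8 0" --pt "-11.2 8.4 6.8 0"

```text
t: 24.55
position: [0.5053, -0.2121, 0.1165]
ee_rot: [0.316, 0.949, 0.0, -0.001]
contact_force: [-0.0, 0.4, 0.7]
gripper_width: 0.0436
grip_force: 0.0
```

Emit:
servo_tool --pt "0 0 0 0" --pt "0 0 0 0" --pt "0 0 0 0" --pt "0 0 0 0" --pt "0 0 0 0" --fingers 0 --force 40

```text
t: 25.18
position: [0.5067, -0.2116, 0.1171]
ee_rot: [0.315, 0.949, 0.0, 0.0]
contact_force: [1.1, 1.7, 1.8]
gripper_width: 0.0133
grip_force: 40.0
```

Emit:
servo_tool --pt "0 0 0.1 0" --pt "0 0 0.2 0" --pt "0 0 0.2 0"

```text
t: 25.55
position: [0.5069, -0.2117, 0.1155]
ee_rot: [0.315, 0.949, 0.0, 0.0]
contact_force: [0.9, 2.4, 4.6]
gripper_width: 0.0135
grip_force: 40.0
```

Leaning at about 4 N. I turn a further 3.5°, then press in steps.

Emit:
servo_tool --pt "0 0 0 -2" --pt "0 0 0 -3.5" --pt "0 0 0 -3.5"

```text
t: 25.92
position: [0.507, -0.2117, 0.1155]
ee_rot: [0.286, 0.958, 0.0, 0.001]
contact_force: [0.5, 3.0, 5.3]
gripper_width: 0.0132
grip_force: 40.0
```

Emit:
servo_tool --pt "0 0 0.2 0" --pt "0 0 0.4 0" --pt "0 0 0.4 0"

```text
t: 26.3
position: [0.5075, -0.2119, 0.1129]
ee_rot: [0.286, 0.958, 0.001, 0.001]
contact_force: [-3.7, 4.1, 17.5]
gripper_width: 0.0133
grip_force: 40.0
```

Emit:
servo_tool --pt "0 0 0.05 0" --pt "0 0 0.05 0"

```text
t: 26.55
position: [0.5077, -0.212, 0.1129]
ee_rot: [0.286, 0.958, 0.001, 0.002]
contact_force: [-4.1, 4.7, 21.0]
gripper_width: 0.0133
grip_force: 40.0
```

Emit:
servo_tool --pt "0 0 -0.15 0" --pt "0 0 -0.15 -1" --pt "0 0 -0.15 -2" --pt "0 0 -0.15 -3" --pt "0 0 -0.15 -3"

```text
t: 27.18
position: [0.5073, -0.2116, 0.1131]
ee_rot: [0.261, 0.965, 0.001, 0.001]
contact_force: [-0.4, 3.7, 9.6]
gripper_width: 0.0134
grip_force: 40.0
```

Emit:
servo_tool --pt "0 0 0.1 0" --pt "0 0 0.15 0" --pt "0 0 0.15 0"

```text
t: 27.55
position: [0.5078, -0.2119, 0.1129]
ee_rot: [0.261, 0.965, 0.001, 0.002]
contact_force: [-4.5, 4.7, 21.3]
gripper_width: 0.0132
grip_force: 40.0
```

Run:
```python
from h import *
up_fit("scene",(.501,-.206,.38))
b=capture("scene").mean(2)
for y in range(222,254): print(y,''.join(' .:-=+*#%@'[::-1][min(9,int(v/20))] for v in b[y,209:255]))
```

```text
scene [ 0.4992 -0.2057  0.3885  0.0234] 196.2
222 -------=====*#%%%%#+===*##%%%%##**************
223 ----------==+#%%%%#*===*#%%%%%##**************
224 ----------===*%%%%#+===*#%#%%%#####*#*******#*
225 ------------=*#%%%#+===*###%%########***##**#*
226 -----=------=+*#%%#+===+#%%%%#*####*##***##**#
227 ------------==*#%%#+=-=+##%%%***######*###*###
228 ------------==*#%%#+---+*#%##*++*##***####***#
229 ------------==*#%%#+=--=*#%%#*++*##*###*#**###
230 -------------=*#%%#*=-:-+#%##*=+**##**#*####*#
231 -------------=+#%%#*=-:-=*#%#+==+*************
232 =------------=+#%%#*=-::=+###+===+++*********+
233 -------------=+*%%#*=-::-=*##*====+++++++++++=
234 --------------=+#%#*=-:::-+##*================
235 ---------------=*###+-::--=***++++=====-------
236 ------------::--+*##+----==+******++====------
237 -----------::::--+#*+========*###**++++=------
238 -----------:::::-=++++=++==--=++++++***=------
239 --=-----==-::::::--==+====------==++*#*+=-----
240 -------===-:::::::--===+===-::::-=+*##*+=-----
241 -------====-::::::::-=====--:::--=+###*+=-----
242 ------==++=-:::::::::-==---::::-=+*###*+=-----
243 =---===++++=--::::::::----:::--==*#%%#*+=-----
244 ---===+++++==----:::::::::----=++###%#*+=-----
245 ---==+****+++==------------===+**###%##+=-----
246 ----=*####***+++====-========++*##%%%##+=-----
247 ---==+##%####****+++========++*###%%#%#+=-----
248 --=-=+#%%%%%#%%##*****++++=++*##%#%%#%#+=-----
249 ----=+#%%%%%%%%#%####****+++**#%%%%#%##+=-----
250 ---==+##%%%%#%%#%%%%%####***##%%%%%%%##+=-----
251 ---==+*#%%%#%%%%%%%%%#########%%%%%%%%#+=-----
252 --=-=+*#%#%%%%%#%%%%%%%##%##%%%%##%#%%#+=-----
253 =---==*##%%%%%%%%%%%%%%#%%%%%%#%#%%%%%#+=-----
```

The bar and the disc's front edge now sit about 2 rows (around 6 mm) lower, so the cap seems to have dropped. I'll release and check.

Emit:
servo_tool --pt "0 0 -0.3 0" --pt "0 0 -0.35 0"

```text
t: 27.9
position: [0.5057, -0.2122, 0.1133]
ee_rot: [0.261, 0.965, -0.0, -0.001]
contact_force: [0.7, -0.2, -5.3]
gripper_width: 0.0132
grip_force: 40.0
```

Emit:
servo_tool --pt "0 0 0 0" --pt "0 0 0 0" --pt "0 0 0 0" --pt "0 0 -2 0" --pt "0 0 -5 0" --pt "1 -0.9 -7 0" --pt "5 -4.3 -7 0" --pt "9 -7.6 -7 0" --pt "11.2 -9.5 -7 0" --pt "11.2 -9.5 -7 0" --fingers 0.5

```text
t: 29.15
position: [0.3604, -0.2381, 0.1843]
ee_rot: [0.262, 0.965, 0.001, 0.001]
contact_force: [0.4, -1.1, 0.8]
gripper_width: 0.0435
grip_force: 0.0
```

Run:
```python
from h import *
b,y=up_fit("scene",(.501,-.206,.38));a,x=up_fit("top",(.506,-.212,.26));print(np.degrees(x[2]))
cap_angle((.5058,-.2122),.27,z=.122)
q=proj("top",[.506,-.212,.12])[0].astype(int);s=proj("scene",[.506,-.212,.11])[0].astype(int)
f=lambda im,q,r:cv2.resize(im[q[1]-r:q[1]+r,q[0]-r:q[0]+r],(400,400),interpolation=cv2.INTER_CUBIC)
cv2.imwrite("pics/end.png",np.hstack([f(a,q,24),f(b,s,28)]))
c=b.mean(2)
for r in range(222,250): print(r,''.join(' .:-=+*#%@'[::-1][min(9,int(v/20))] for v in c[r,209:255]))
```

```text
scene [ 0.4988 -0.2078  0.4005  0.0244] 20.4
top [ 0.504  -0.2135  0.2393  0.0167] 121.0
13.70884546348682
warm gap centre 49 dark gap centre 49
R-B [-12, -11, -5, 4, -2, -4, -4, 1, -9, -16, -15, -15, -8, -9, -9, -10, -13, -14, -14, -14, -15, -14, -13, -14, -14, -14, -14, -12, -9, -9, -10, -10, -8, -10, -10, -11]
V [145, 148, 137, 107, 41, 25, 24, 59, 145, 167, 164, 164, 144, 141, 140, 142, 154, 162, 163, 163, 164, 163, 164, 162, 165, 162, 158, 154, 154, 154, 154, 154, 150, 155, 148, 147]
222 ----------=-----------------=+****************
223 ----------------------------=+****************
224 -------=---------------------=+*#*************
225 ---------=--=----------------=+**#************
226 -----------------------------=+**##********#*#
227 ------=---=------------------=+**##***********
228 ------------------::::--------=+**#********#**
229 ----=------------:::::--------=+***********#*#
230 ---------------=--:::::-------=+**************
231 ---------------==-::::::-------=+*************
232 ------=--------===-::::::-:----==+++*********+
233 ----------------==--::::::::---====++++++++++=
234 --------------:--==-:::::-:--=================
235 ---=---------:::-===-:::----==++++=====-------
236 -----------:::::--===------=++***++====-------
237 -----------::::::-========--+**#**++++=-------
238 ----------:::::::-==++====--=++++++***+=------
239 ----------::::::::-=+++===-----==++*##+=------
240 -------==--:::::::--======-::::--=+*##+=------
241 -----=====-::::::::-======-::::-=+*###+=------
242 -----==++==-::::::::--=----:::--=+####+=------
243 -=-====+++==--:::::::---::::--==+*####+=------
244 ---==++++++==---:::::::::----==+*###%#+=------
245 --==+****++++==-----------===++*###%##+=------
246 --==+####***+++==============+*###%%##+=------
247 ---=+########***++++========+*##%#%#%#+=------
248 =--=+*#%#%%#####*#**+++++++++*###%%%%#*=------
249 =--==*##%%##%%%#####****+++**##%#%%%%#*=------
```

View pics/end.png

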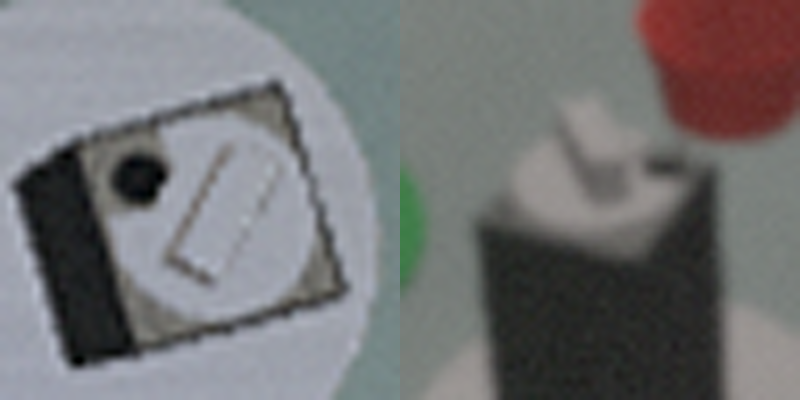

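The top view shows the wide hole fully inside the cap's opening at (138,178) of the crop. The scene view shows the cap sunk, and it held at the lower height against a pull of about 5 N, so it is locked. The shaker stands upright on the plate and the gripper is clear.

```bash
python3 -c "
from plant import *
print(sign_off())"
```

```text
the job is handed in; nothing more can be done
None
```

The job is handed in: by the pictures and forces, the shaker stands upright near the middle of the steel plate, with the cap's opening over the wide pour hole and the cap pressed into its catch. The hand-in call returned no verdict.

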